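# Fit a heater block from its hasped case

## Task

Flip the hasp of the accessory case up off its staple and well clear, then raise the lid all the way back. Take out the heater block with the single wide bore and lower it gently, all the way down, into the free bay of the block heater, turned so that its side groove slides over the sensor pin. Keep off the tubes in the other bay, leave the other blocks in the case and do not disturb the tape roll and the marker.

Things in the scene. Friction and masses are not known exactly. Their poses are not given: they have to be found in the camera images.
- hasp (a joint): Steel hasp strap (22 mm wide, 40 mm long) on the middle of the lid's front, hinged at its upper end. 0 = hangs down, slot over the staple; grows as it flips out and up (1.57 = straight out, stop 2.6). Stiff hinge (0.025 N m), stays where left. Starts at 0 to 0.1; off the staple above 0.4, well clear above 1.4. While it is down it catches under the staple and the lid cannot rise.
- hasp_hinge (a point): Centre of the hasp's hinge pin, which runs along the case's y; 8 mm in front of the lid's front face, 61 mm above the bench while the lid is shut.
- hasp_tab (a point): Middle of the bead of the hasp's thumb tab: the strap's lower end is bent out as a tongue 14 mm wide, ending in a rolled bead, a bar 8 mm thick and 24 mm long (along the case's y). At joint 0 it is 26 mm out from and 38 mm below the hinge pin, 23 mm above the bench, 34 mm in front of the lid's face, axes as the case's. Pinched at its two ends it pivots between the fingers.
- lid (a joint): Lid of the case (0.6 kg), hinged along its back rim. 0 = shut, 1.57 = upright, stop at 1.83 (leaning back). Friction hinge (0.5 N m): stays where it is left; raising needs about 6 N at a finger lift. Counts as open above 1.5.
- lid_hinge (a point): Point on the lid's hinge axis (along the case's y), in the middle of the back rim, 42 mm above the bench.
- lift_right (a point): Middle of the bead of the finger lift on the lid's front at the case's -y side (right as the robot sees it): a tongue 16 mm wide ending in a rolled bead 8 mm thick, 24 mm long (along the case's y), pinched at its ends like the hasp's. With the lid shut the point is 24 mm out from the lid's face, 47 mm above the bench, 154 mm from the hinge axis, 88 mm beside the hasp.
- lift_left (a point): The same on the case's +y side.
- case: Grey case, aluminium edges, fixed, 130 (x) x 250 (y) x 70 mm shut, base rim 42 mm high. Origin: centre of underside; front with the hasp faces -x. Black padding (top 33 mm) has 3 pockets at y = -66, 0, 66 mm, 44 (x) x 58 mm (y), floor z = 14 mm. A block stands in each, any order, length along y, groove to the front, top at 58 mm, 12 mm apart: there grip a block across its 40 mm width (case's x).
- block: The wanted block: plain aluminium, the one with a single wide bore (24 mm, open upwards). Loose, 54 mm long (its x), 40 mm wide (y), 44 mm high, about 0.22 kg. Origin: centre of the underside, z up. Its +y face has an upright groove 11 mm wide, 8 mm deep, full height, centred at x = +15 mm.
- groove (a point): Point on the wanted block's underside inside the groove, at block x = +15, y = +18.5 mm; on the sensor pin's axis when seated right.
- block_six: Another block of the same outer size and groove with six narrow bores; leave it in the case. Origin: centre of the underside.
- block_twelve: Another block of the same outer size and groove with twelve narrow bores; leave it in the case. Origin: centre of the underside.
- heater: White two-bay block heater, fixed, 130 (x) x 140 mm (y), deck 70 mm high, sloping control panel in front (-x). Origin: centre of the underside, z up, y to the left. Its two bays open upwards, side by side along y, 6 mm apart. The bench between heater and case is free.
- bay (a point): Centre of the free bay's floor (heater x = +15, y = +25, z = 50 mm), axes as the heater's. Bay 58 (x) x 44 mm (y), 20 mm deep, bevelled mouth. The seated block's x points along the bay's x; it stands 24 mm out of the deck, top at 94 mm. The block with tubes in the other bay (towards -y) is 10 mm from its side, so here it can be held only across its 54 mm length (x).
- sensor (a point): Foot of the sensor pin on the floor of the free bay: upright steel pin 5 mm thick, 15 mm high, beside the bay's +y wall, 15 mm behind (+x of) the bay's centre.
- tubes: Six capped glass tubes standing in the other bay's block, their tops 125 mm above the bench. Fixed. Not to be touched. Origin: centre of that block's underside.
- tape: Loose roll of packing tape lying flat, 92 mm across, 25 mm high, behind the gap between case and heater; leave alone. Origin: centre of the underside.
- marker: Loose black and white marker pen, 138 mm long, 16 mm thick, lying beyond the case's left end; leave alone. Origin: underside, middle.

How it is judged:
By the outcome, as a careful person would: the job done as asked, in the order asked, and still so for the second after the job is handed in, with the robot touching nothing.
It also fails if it takes over 72 s, if anything falls off the work surface, if the arm or the gripper's body presses on something with over 40 N, if the wrist force passes 120 N, or if a joint passes its speed limit or range.

## Robot

A 7-joint arm with a two-finger parallel gripper is mounted at the origin on a cart in front of the work surface, level with it; the furniture and walls round the work are solid. World frame = base frame: x ahead of the robot, y to its left, z up, the work surface at z = 0. Lengths are in mm, angles in rad, forces in N, time in s.
With the tool pointing down it reaches from about 400 to 875 mm from the base axis. Payload 4.4 kg.
Tool frame: the origin (TCP) lies at the very end of the fingers, on their centre line; the grasp point (between the pads) lies 19 mm behind it; y points along the fingers, z is the direction in which the jaws open and shut, and the axes are right-handed (so a half turn about y gives the same grasp; the last joint's range is limited). The gripper opens to 85 mm and grips with 20 to 120 N. Pads are 22 mm wide; open, the fingers measure 114 mm over their backs; the gripper's body (76 mm by 85 mm) begins 54 mm behind the grasp point. The pads swing forward as they close: fully open they stand 13 mm farther back than shut.
Start: joints at [-1.261, 0.628, 0.038, 1.517, -0.027, 0.996, -0.02], TCP at [238.538, 604.663, 231.313] pointing down, gripper open.
Joint ranges: [-3.06, 3.06], [-0.37, 2.12], [-1.25, 1.32], [0.18, 2.47], [-1.1, 4.24], [0.23, 1.98], [-2.94, 2.94]. Speed limits (rad/s): [2.57, 2.57, 3.14, 3.14, 3.14, 3.14, 3.14].

## Interface

Orientations are given as [roll, pitch, yaw] about the fixed x, y, z axes, in that order (R = Rz(yaw) Ry(pitch) Rx(roll)).
In Python, from cell import ctrl, imaging, finish_job gives the robot as it stands.
- The arm moves only by the shell command python3 -m inch 'ROWS'. ROWS is JSON, one flat list of numbers, 7 for each row, row after row: the opening, from 0 (shut) to 1 (fully open), then the shift along the tool's x, y, z in cm, then the turn, a rotation vector about the tool's x, y, z in degrees. A call has 1 to 12 rows; each row is the pose to reach, as a shift and turn from the pose commanded when the call began, along the tool's axes at that moment; what a row does not reach only later rows make up. A row lasts 1/10 s, in which the tool goes at most 50 mm and 8.59 degrees, less where a joint would pass 70% of its speed; a pose out of reach is approached as far as the arm can. A call with a gripper value outside its range is refused whole. The fingers move at their own pace and stop on an object; the grip force is fixed at half the most. Time passes only in rows, so rows that repeat a pose let the fingers close. It gives the time, the measured TCP pose, the force and the opening at its end, in the units of the state.
- ctrl.read_state(): the state, without advancing time (a new reading comes with each control period).
- imaging.get_image(name): name is "scene" or "top" or "wrist"; returns a dict with "img" (384x512x3 uint8, red, green, blue), "fx", "fy", "cx", "cy" (pixels), "R" (3x3) and "t" (3): a world point X has camera coordinates R X + t. Camera axes: x right, y down, z forward; pixel columns grow to the right and rows downward; lengths in mm; the calibration is good to about 2 mm. The wrist camera is an equidistant fisheye: a pixel r from the principal point sees the ray r / f radians off the axis. A picture is of the moment at which its call begins. There is no depth.
- finish_job(): hands the job in, once; it reports no verdict.
The state is a dict: "clock": time; "qpos": joint angles; "qd": joint speeds; "tau": joint torques, N m; "eef_pos": TCP position; "tool_rot": TCP orientation; "force": force on the tool from outside, world axes, zero at the start; "torque": the same for the moment, N m; "width": finger opening in mm.
Only numpy, scipy, OpenCV 4.12 (cv2) and the standard library are available. Lean on these libraries where they do the work, as an engineer would, in place of code of your own. Each camera call takes 0.05 s, during which the arm holds its last target.

## Working session

There is one attempt and no reset: what is moved stays moved. The work goes in short steps, Python scripts to look and compute and a shell command to move; the robot and the scene stay as the last step left them, time stands still between calls to the robot, and variables do not carry over. Pictures are saved under pics/ and viewed, and the job is handed in when it is done.

```bash
ls; mkdir -p pics; python3 - <<'E'
from cell import ctrl, imaging
import cv2, numpy as np
for n in ["scene","top","wrist"]:
    d=imaging.get_image(n); cv2.imwrite(f"pics/{n}0.png",d["img"][:,:,::-1])
    np.savez(f"{n}0.npz",**d)
    print(n,d["fx"],d["fy"],d["cx"],d["cy"],np.round(d["R"],4).tolist(),np.round(d["t"],1))
print(ctrl.read_state())
E
```

```text
pics
scene 396.73838101555145 396.73838101555145 259.13456858520186 194.7082052778121 [[0.89, -0.4559, 0.0092], [-0.307, -0.614, -0.7271], [0.3372, 0.6443, -0.6864]] [-404.2  321.4 1086.3]
top 382.9475675445224 382.9475675445224 256.52933089895714 191.22195496925445 [[-0.0024, -0.9993, -0.0368], [-0.995, 0.0061, -0.0996], [0.0998, 0.0364, -0.9943]] [ 188.   519.6 1079.4]
wrist 297.3186396354542 297.3186396354542 258.19286274688017 191.60043605847133 [[0.3669, 0.9303, -0.0011], [0.8902, -0.3507, 0.2906], [0.27, -0.1076, -0.9568]] [-648.1  -37.4  379.6]
{'clock': 0.15, 'qpos': array([-1.26084373,  0.62911261,  0.03848069,  1.51814284, -0.02698776,
        0.99631577, -0.02002054]), 'qd': array([-1.70637694e-04, -2.67720993e-03,  6.47296104e-04, -3.23680845e-03,
       -4.54545893e-05, -1.29562689e-04, -1.29585752e-04]), 'tau': array([ 1.76743135e-03, -5.63798940e+01,  1.22778140e+00, -1.93652916e+01,
        1.11448561e-02,  7.39911105e-03, -4.77571582e-07]), 'eef_pos': array([238.34646654, 604.20711013, 230.61313456]), 'tool_rot': array([-1.57225572e+00, -3.53708035e-05, -3.75792677e-01]), 'force': array([-0.41030111,  0.83895414,  0.1011946 ]), 'torque': array([ 0.0048537 , -0.00971645,  0.01337783]), 'width': 85.08069424566543}
```

View pics/scene0.png

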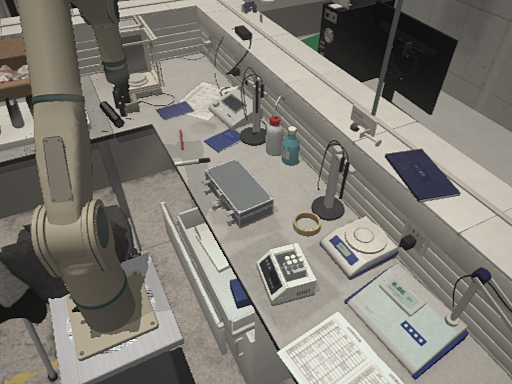

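View pics/top0.png

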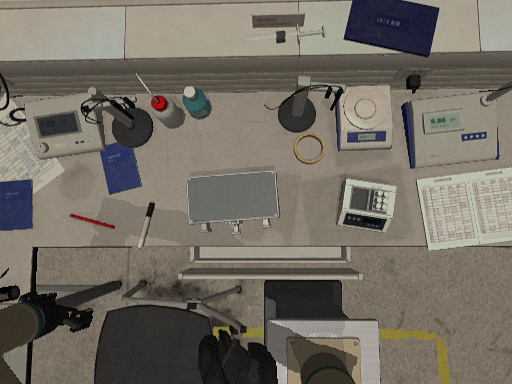

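View pics/wrist0.png

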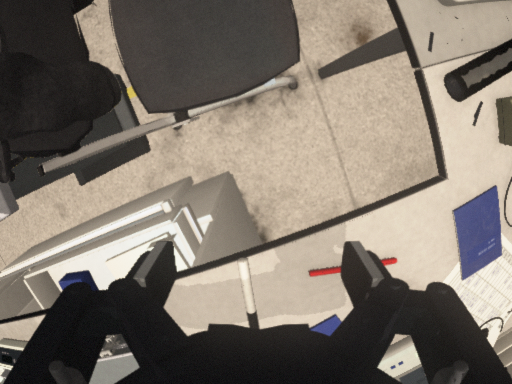

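```bash
python3 - <<'E'
import cv2, numpy as np
t=np.load("top0.npz")["img"][:,:,::-1]; s=np.load("scene0.npz")["img"][:,:,::-1]
def crop(im,x0,y0,x1,y1,k,n): cv2.imwrite(n,cv2.resize(im[y0:y1,x0:x1],None,fx=k,fy=k,interpolation=cv2.INTER_CUBIC))
crop(t,180,160,290,240,7,"pics/t_case.png"); crop(t,330,170,405,240,8,"pics/t_heat.png")
crop(s,195,150,285,230,8,"pics/s_case.png"); crop(s,250,235,325,310,8,"pics/s_heat.png")
E
```

```text
(no output)
```

View pics/t_case.png

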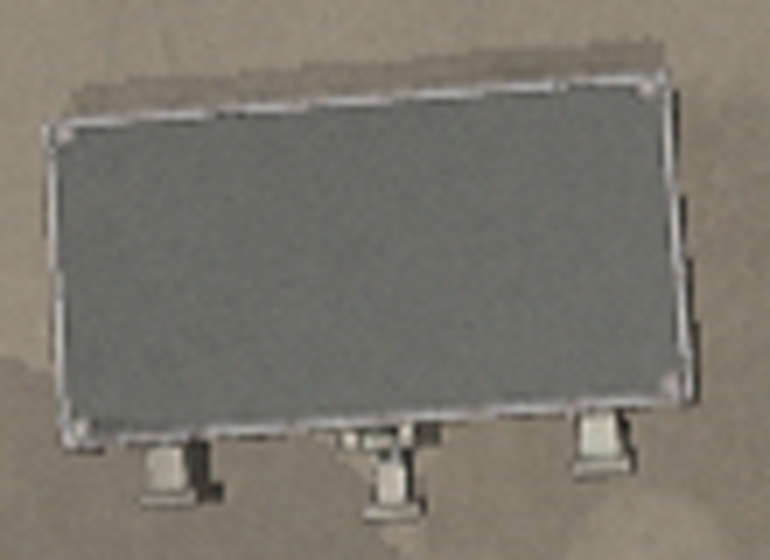

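View pics/s_case.png

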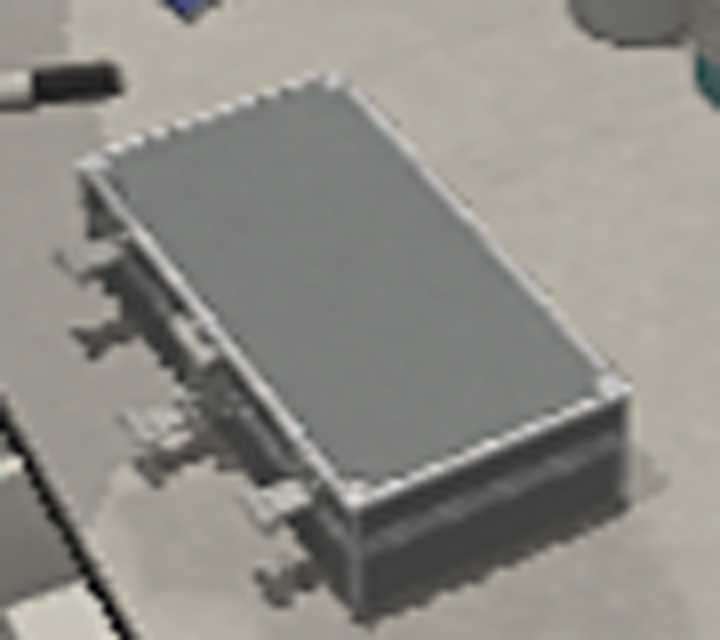

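View pics/t_heat.png

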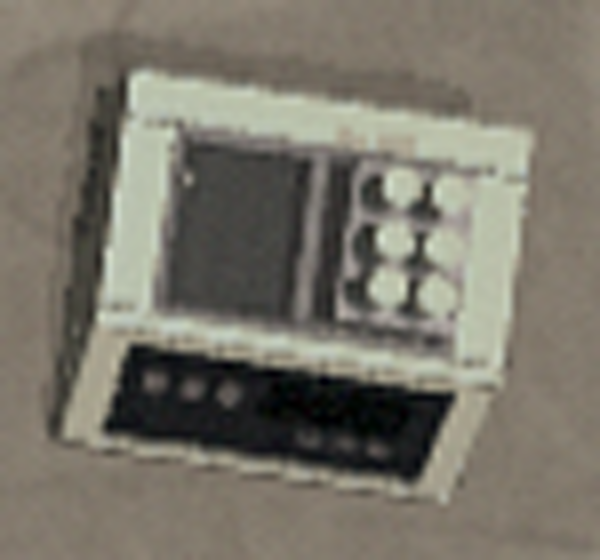

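View pics/s_heat.png

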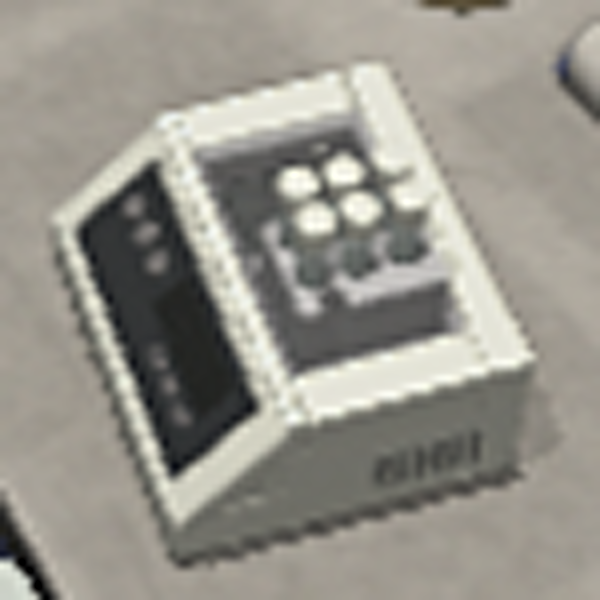

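```bash
cat > h.py <<'E'
import numpy as np, cv2
from scipy.optimize import least_squares
from scipy.spatial.transform import Rotation as Rn
def load(n): return dict(np.load(n+".npz"))
def proj(c,X):
    p=np.asarray(X,float)@c["R"].T+c["t"]
    if c.get("fish"):
        r=np.hypot(p[:,0],p[:,1]); th=np.arctan2(r,p[:,2]); k=th/np.maximum(r,1e-9)
        return np.c_[c["cx"]+c["fx"]*k*p[:,0], c["cy"]+c["fy"]*k*p[:,1]]
    return np.c_[c["fx"]*p[:,0]/p[:,2]+c["cx"], c["fy"]*p[:,1]/p[:,2]+c["cy"]]
def place(q,L):
    c,s=np.cos(q[2]),np.sin(q[2]); L=np.asarray(L,float)
    return np.c_[q[0]+c*L[:,0]-s*L[:,1], q[1]+s*L[:,0]+c*L[:,1], L[:,2]]
def fit(obs,q0,name=""):
    # obs: list of (cam, local pts, pixels)
    f=lambda q: np.concatenate([(proj(c,place(q,L))-P).ravel() for c,L,P in obs])
    r=least_squares(f,q0,x_scale=[10,10,.1],loss="soft_l1"); print(name,np.round(r.x,4)); 
    for c,L,P in obs: print(np.round(proj(c,place(r.x,L))-P,2).tolist())
    return r.x
E
python3 - <<'E'
from h import *
T=load("top0");S=load("scene0")
px=lambda a,x0,y0,k:(np.array(a,float)+.5)/k-.5+[x0,y0]
tc=px([(48,125),(665,75),(690,400),(70,442)],180,160,7)
sc=px([(330,72),(628,385),(352,500),(82,163)],195,150,8)
L=[(65,125,70),(65,-125,70),(-65,-125,70),(-65,125,70)]
q0=[550,180,0]
fit([(T,L,tc)],q0,"caseT");fit([(S,L,sc)],q0,"caseS");fit([(T,L,tc),(S,L,sc)],q0,"case")
tb=px([(395,512),(172,498),(605,468)],180,160,7)  # beads
print(proj(T,place([ 550,180,0],[(0,0,0)])))
Lt=[(65,70,70),(65,-70,70),(-65,70,0),(-65,-70,0)]
th=px([(130,72),(535,130),(62,440),(445,502)],330,170,8)
Ls=[(65,70,70),(65,-70,70),(65,-70,0),(-65,-70,0)]
sh=px([(380,65),(535,358),(520,478),(175,560)],250,235,8)
q0=[570,-170,0]
fit([(T,Lt,th)],q0,"hT");fit([(S,Ls,sh)],q0,"hS");q=fit([(T,Lt,th),(S,Ls,sh)],q0,"h")
for p,n in [((15,25,50),'bay'),((30,25+18.5,65),'pin'),((44,47,70),''),((44,3,70),''),((-14,47,70),''),((-14,3,70),'')]:
    print(n,p,np.round((proj(T,place(q,[p]))-[330,170]+.5)*8-.5),np.round((proj(S,place(q,[p]))-[250,235]+.5)*8-.5))
E
```

```text
caseT [5.015097e+02 2.528387e+02 7.020000e-02]
[[-0.08, -0.33], [0.31, -0.07], [0.38, -0.11], [-0.71, 0.53]]
caseS [4.996655e+02 2.553028e+02 8.120000e-02]
[[0.21, -0.53], [-0.16, 0.2], [0.35, 0.41], [-0.43, -0.31]]
case [5.006721e+02 2.535390e+02 7.370000e-02]
[[-0.4, 0.12], [-0.03, 0.09], [0.19, 0.03], [-0.87, 0.98]]
[[0.94, -0.35], [0.21, 0.62], [0.53, 0.68], [0.19, -0.27]]
[[258.79328948 182.31383514]]
hT [ 4.758449e+02 -1.252908e+02 -1.364000e-01]
[[0.4, 0.13], [0.67, -0.64], [-0.75, 1.02], [-0.41, -0.29]]
hS [ 4.745421e+02 -1.219002e+02 -1.609000e-01]
[[0.53, -0.87], [0.3, 0.2], [-0.49, -0.59], [-0.31, 1.39]]
h [ 4.748162e+02 -1.236389e+02 -1.483000e-01]
[[0.12, 0.24], [0.33, 0.07], [-1.54, 1.05], [-1.27, 0.31]]
[[0.54, -0.63], [0.9, 0.32], [0.09, -0.47], [0.47, 2.01]]
bay (15, 25, 50) [[231. 239.]] [[301. 220.]]
pin (30, 43.5, 65) [[192. 186.]] [[323. 145.]]
 (44, 47, 70) [[190. 143.]] [[355. 120.]]
 (44, 3, 70) [[318. 161.]] [[402. 212.]]
 (-14, 47, 70) [[170. 309.]] [[207. 159.]]
 (-14, 3, 70) [[298. 327.]] [[250. 254.]]
```

```bash
python3 - <<'E'
from h import *
T=load("top0");S=load("scene0")
px=lambda a,x0,y0,k:(np.array(a,float)+.5)/k-.5+[x0,y0]
tc=px([(48,125),(665,75),(690,400),(70,442)],180,160,7)
sc=px([(330,72),(628,385),(352,500),(82,163)],195,150,8)
L=[(65,125,70),(65,-125,70),(-65,-125,70),(-65,125,70)]
tb=px([(395,512),(170,497),(605,467)],180,160,7)
B=[(-99,0,23),(-89,88,47),(-89,-88,47)]
q=fit([(T,L,tc),(T,B,tb),(S,L,sc)],[500,250,0],"case+beads")
print(place(q,B))
sb=px([(138,425),(75,262),(268,510)],195,150,8)
print(proj(S,place(q,B))-sb)
E
```

```text
case+beads [5.008677e+02 2.533680e+02 7.340000e-02]
[[-0.33, 0.04], [0.03, 0.03], [0.25, -0.02], [-0.82, 0.9]]
[[-0.19, -0.38], [0.05, 0.64], [-0.17, 0.19]]
[[1.02, -0.34], [0.28, 0.65], [0.6, 0.7], [0.27, -0.26]]
[[402.13402653 246.11131353  23.        ]
 [405.65670053 334.60758898  47.        ]
 [418.55755085 159.0810438   47.        ]]
[[ 1.29578085  0.76689267]
 [ 0.1012582   0.32559239]
 [-0.6629344   0.05415912]]
```

```bash
cat >> h.py <<'E'
def delta(pos,yaw=None,cmd=None):
    """print shift (cm, tool axes) and turn to reach TCP pos / tool yaw pointing straight down"""
    from cell import ctrl
    s=ctrl.read_state(); R0=Rn.from_euler("xyz",s["tool_rot"]); 
    d=R0.inv().apply(np.array(pos)-s["eef_pos"])/10
    out=[np.round(d,2)]
    if yaw is not None:
        R1=Rn.from_euler("xyz",[-np.pi/2,0,yaw]); out.append(np.round(np.degrees((R0.inv()*R1).as_rotvec()),2))
    print("shift",*out,"| pos",np.round(s["eef_pos"],1),"rot",np.round(s["tool_rot"],4),"t",round(s["clock"],2),"F",np.round(s["force"],1),"w",round(s["width"],1))
E
python3 -c "
from h import *
delta([402.1,246.1,120],0.0734)"
python3 -m inch '[0.6,4,0,-4,0,-4,0, 0.6,8,1,-8,0,-10,0, 0.6,12,2,-12,0,-16,0, 0.6,16,4,-16,0,-21,0, 0.6,20,6,-20,0,-25.8,0, 0.6,24,8,-23.5,0,-25.8,0, 0.6,27,10,-26.5,0,-25.8,0, 0.6,28.4,11,-27.3,0,-25.8,0, 0.6,28.4,11,-27.3,0,-25.8,0, 0.6,28.4,11,-27.3,0,-25.8,0,0.6,28.4,11,-27.3,0,-25.8,0]'
python3 - <<'E'
from h import *
delta([402.1,246.1,120],0.0734)
from cell import imaging
d=imaging.get_image("wrist"); np.savez("w1.npz",**d); cv2.imwrite("pics/w1.png",d["img"][:,:,::-1])
E
```

```text
shift [ 28.38  11.1  -27.29] [ 8.000e-02 -2.574e+01 -2.000e-02] | pos [238.3 604.2 230.6] rot [-1.5723 -0.     -0.3758] t 0.15 F [-0.4  0.8  0.1] w 85.1
clock: 1.25
eef_pos: [402.3, 248.0, 121.6]
tool_rot: [-1.569, -0.0, 0.075]
force: [-0.1, 0.7, 0.2]
width: 50.8
shift [-0.04  0.16 -0.19] [-0.08  0.11  0.01] | pos [402.3 248.  121.6] rot [-1.5694e+00 -2.0000e-04  7.5400e-02] t 1.25 F [-0.1  0.7  0.2] w 50.8
```

View pics/w1.png

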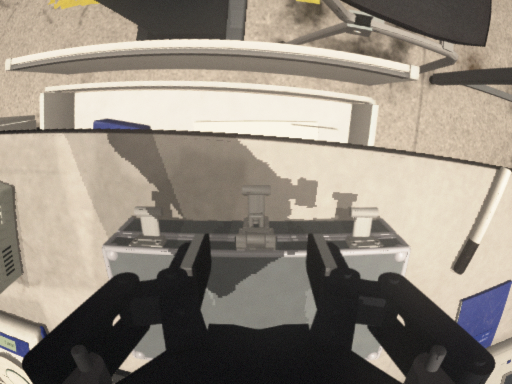

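```bash
python3 - <<'E'
from h import *
W=load("w1"); W["fish"]=1
T=load("top0");S=load("scene0")
px=lambda a,x0,y0,k:(np.array(a,float)+.5)/k-.5+[x0,y0]
cv2.imwrite("pics/w1c.png",cv2.resize(W["img"][165:275,90:420,::-1],None,fx=2.4,fy=2.4,interpolation=cv2.INTER_CUBIC))
B=[(-99,0,23),(-89,88,47),(-89,-88,47),(-65,125,70),(-65,-125,70)]
q=[500.87,253.37,.0734]
print(np.round(proj(W,place(q,B)),1)); print(np.round(W["R"],3),W["t"])
E
```

```text
[[256.7 193.1]
 [364.  213.5]
 [149.4 213.1]
 [409.8 250. ]
 [103.6 249.5]]
[[-0.076  0.997  0.002]
 [ 0.954  0.072  0.291]
 [ 0.29   0.024 -0.957]] [-216.35140834 -406.7380213   152.24549948]
```

View pics/w1c.png

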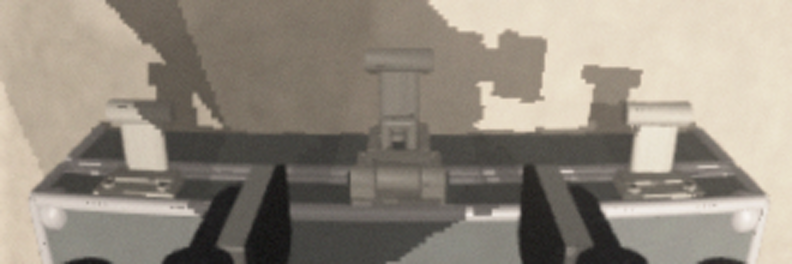

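```bash
python3 -m inch '[0.55,0,4,-0.1,0,0,0, 0.55,-0.1,8,-0.1,0,0,0, 0.55,-0.1,10,-0.1,0,0,0, 0.55,-0.1,11,-0.1,0,0,0,0.55,-0.1,11,-0.1,0,0,0]'
python3 - <<'E'
from h import *
delta([400.5,246.3,10],0.0734)
from cell import imaging
for n in ["wrist","scene"]:
    d=imaging.get_image(n); np.savez(n[0]+"2.npz",**d); cv2.imwrite(f"pics/{n}2.png",d["img"][:,:,::-1])
E
```

```text
clock: 1.8
eef_pos: [400.5, 247.9, 10.9]
tool_rot: [-1.57, 0.001, 0.079]
force: [0.3, 0.4, 0.3]
width: 46.8
shift [-0.02  0.09 -0.15] [-0.07  0.29 -0.03] | pos [400.5 247.9  10.9] rot [-1.5696e+00  6.0000e-04  7.8500e-02] t 1.8 F [0.3 0.4 0.3] w 46.8
```

View pics/wrist2.png

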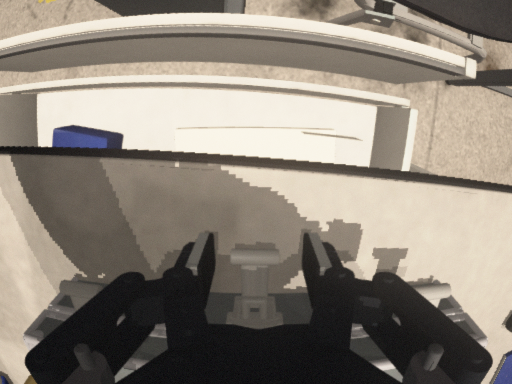

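```bash
python3 - <<'E'
from h import *
from cell import ctrl
W=load("w2"); W["fish"]=1
s=ctrl.read_state(); R=Rn.from_euler("xyz",s["tool_rot"]).as_matrix(); p=s["eef_pos"]
P=[p+R@np.array(v,float) for v in [(0,0,0),(0,-10,0),(0,-19,0),(11,-10,0),(-11,-10,0),(0,-10,12),(0,-10,-12)]]
print(np.round(proj(W,P),1))
print(proj(W,[(400,246.3,24),(400,246.3,20)]))
E
```

```text
[[259.3 248.7]
 [259.4 257.8]
 [259.5 266.9]
 [259.3 275.8]
 [259.4 238.5]
 [282.9 257.7]
 [235.9 257.7]]
[[256.77368448 258.57285308]
 [256.79391918 254.71480802]]
```

```bash
python3 -m inch '[0.55,0,0,-0.2,0,0,0, 0.2,0,0,-0.2,0,0,0, 0.2,0,0,-0.2,0,0,0, 0.2,0,0,-0.2,0,0,0]'
python3 - <<'E'
from h import *
delta([400.5,246.3,10],0.0734)
th=np.radians([0,4,10,17,25,34,43,53,63,73,83,93,103,110])
f=np.radians(-55.6)
for t in th:print(round(np.degrees(t)),np.round([-(46*np.cos(f+t)-26)/10,-(46*np.sin(f+t)+38)/10],2))
E
```

```text
clock: 2.3
eef_pos: [402.2, 245.8, 12.0]
tool_rot: [-1.568, -0.002, 0.076]
force: [-0.2, 4.4, 1.2]
width: 20.7
shift [-0.16  0.2   0.07] [-0.17  0.15  0.11] | pos [402.2 245.8  12. ] rot [-1.5678 -0.0019  0.0761] t 2.3 F [-0.2  4.4  1.2] w 20.7
0 [ 0. -0.]
4 [-0.26 -0.2 ]
10 [-0.62 -0.51]
17 [-0.99 -0.93]
25 [-1.36 -1.46]
34 [-1.68 -2.11]
43 [-1.89 -2.8 ]
53 [-2.   -3.59]
63 [-1.96 -4.39]
73 [-1.79 -5.18]
83 [-1.48 -5.92]
93 [-1.05 -6.59]
103 [-0.51 -7.19]
110 [-0.08 -7.54]
```

```bash
python3 - <<'E'
from h import *
delta([400.5,246.3,10],0.0734)
from cell import imaging
for n in ["wrist"]:
    d=imaging.get_image(n); np.savez(n[0]+"3.npz",**d); cv2.imwrite(f"pics/{n}3.png",cv2.resize(d["img"][200:350,140:380,::-1],None,fx=3,fy=3))
E
```

```text
shift [-0.16  0.2   0.07] [-0.17  0.15  0.11] | pos [402.2 245.8  12. ] rot [-1.5678 -0.0019  0.0761] t 2.3 F [-0.2  4.4  1.2] w 20.7
```

View pics/wrist3.png

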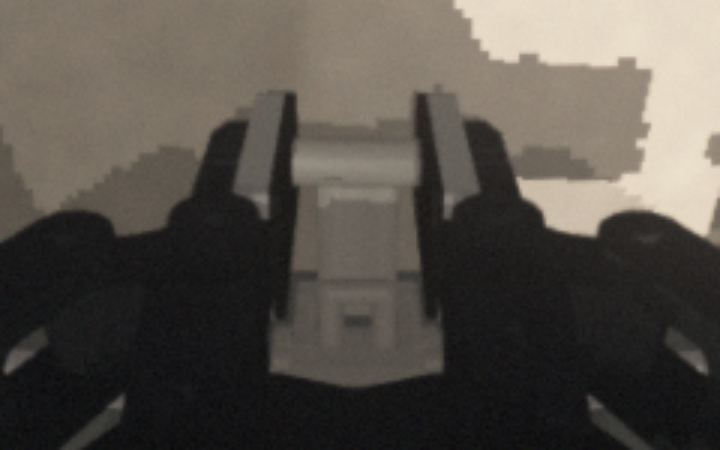

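```bash
python3 -m inch '[0.1,-0.26,-0.2,0,0,0,0, 0.1,-0.62,-0.51,0,0,0,0, 0.1,-0.99,-0.93,0,0,0,0, 0.1,-1.36,-1.46,0,0,0,0, 0.1,-1.68,-2.11,0,0,0,0, 0.1,-1.68,-2.11,0,0,0,0]'
python3 - <<'E'
from h import *
delta([400.5,246.3,10],0.0734)
from cell import imaging
for n in ["wrist"]:
    d=imaging.get_image(n); np.savez(n[0]+"4.npz",**d); cv2.imwrite(f"pics/{n}4.png",cv2.resize(d["img"][200:350,140:380,::-1],None,fx=3,fy=3))
E
```

```text
clock: 2.95
eef_pos: [386.5, 244.7, 33.3]
tool_rot: [-1.566, -0.004, 0.075]
force: [2.2, 6.0, -3.9]
width: 20.7
shift [1.4  2.33 0.04] [-0.27  0.11  0.23] | pos [386.5 244.7  33.3] rot [-1.5661 -0.004   0.0753] t 2.95 F [ 2.2  6.  -3.9] w 20.7
```

View pics/wrist4.png

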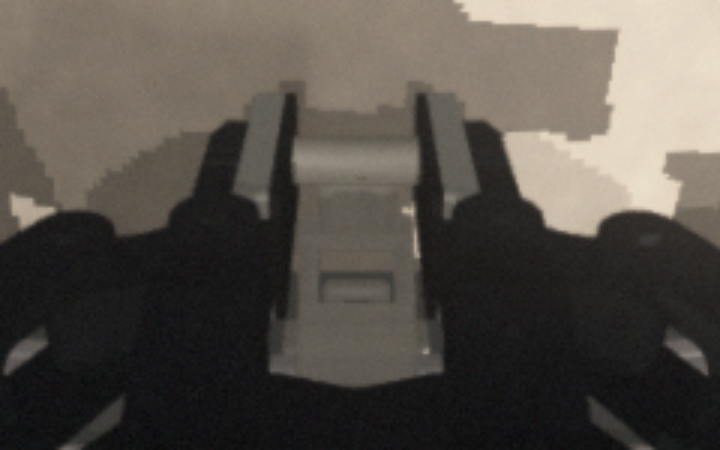

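```bash
python3 -m inch '[0.1,-0.21,-0.69,0,0,0,0, 0.1,-0.32,-1.48,0,0,0,0, 0.1,-0.28,-2.28,0,0,0,0, 0.1,-0.11,-3.07,0,0,0,0, 0.1,0.2,-3.81,0,0,0,0, 0.1,0.63,-4.48,0,0,0,0, 0.1,1.17,-5.08,0,0,0,0, 0.1,1.6,-5.43,0,0,0,0, 0.1,1.6,-5.43,0,0,0,0]'
python3 - <<'E'
from h import *
delta([400.5,246.3,10],0.0734)
from cell import imaging
for n in ["wrist"]:
    d=imaging.get_image(n); np.savez(n[0]+"5.npz",**d); cv2.imwrite(f"pics/{n}5.png",cv2.resize(d["img"][200:350,140:380,::-1],None,fx=3,fy=3))
E
```

```text
clock: 3.9
eef_pos: [400.9, 245.7, 87.0]
tool_rot: [-1.567, -0.001, 0.076]
force: [-1.6, 6.7, -3.9]
width: 20.4
shift [-0.04  7.7   0.03] [-0.23  0.15  0.05] | pos [400.9 245.7  87. ] rot [-1.5669e+00 -1.0000e-03  7.6100e-02] t 3.9 F [-1.6  6.7 -3.9] w 20.4
```

View pics/wrist5.png

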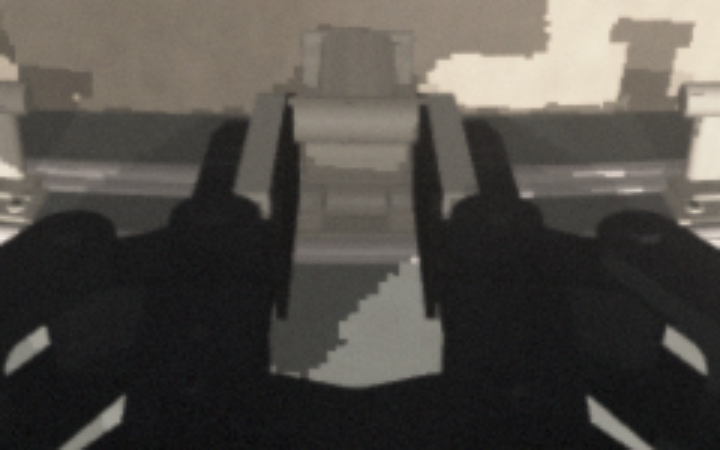

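```bash
python3 -m inch '[0.55,0,0,0,0,0,0, 0.55,0,0,0,0,0,0, 0.55,0,-2.5,0,0,0,0, 0.55,0,-5,0,0,0,0, 0.55,0.5,-5.5,-4,0,0,0, 0.55,1,-5,-8,0,0,0, 0.55,1,-1,-8.8,0,0,0, 0.55,1,3,-8.8,0,0,0,0.55,1,4,-8.8,0,0,0,0.55,1,4,-8.8,0,0,0]'
python3 - <<'E'
from h import *
delta([417.5,159,36],0.0734)
from cell import imaging
for n in ["wrist"]:
    d=imaging.get_image(n); np.savez(n[0]+"6.npz",**d); cv2.imwrite(f"pics/{n}6.png",d["img"][:,:,::-1])
E
```

```text
clock: 4.95
eef_pos: [416.3, 155.8, 45.8]
tool_rot: [-1.573, 0.003, 0.075]
force: [-0.6, 0.0, -0.1]
width: 47.0
shift [0.15 0.98 0.31] [ 0.11  0.1  -0.19] | pos [416.3 155.8  45.8] rot [-1.5727  0.0034  0.0751] t 4.95 F [-0.6  0.  -0.1] w 47.0
```

View pics/wrist6.png

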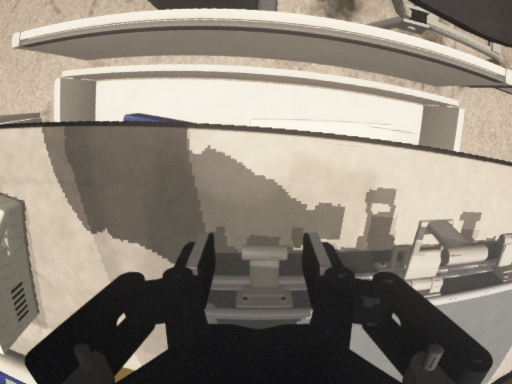

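```bash
python3 -m inch '[0.55,0.1,0.6,0.3,0,0,0, 0.55,0.1,1,0.3,0,0,0, 0.1,0.1,1,0.3,0,0,0, 0.1,0.1,1,0.3,0,0,0, 0.1,0.1,1,0.3,0,0,0, 0.1,0.1,1,0.3,0,0,0]'
python3 - <<'E'
from h import *
delta([417.5,159,36],0.0734)
g=lambda t:np.array([-154*np.cos(t)+5*np.sin(t),154*np.sin(t)+5*np.cos(t)])
for t in range(0,106,4):
    d=(g(np.radians(t))-g(0))/10; print(t,"x",round(d[0],2),"y",round(-d[1],2))
from cell import imaging
for n in ["wrist"]:
    d=imaging.get_image(n); np.savez(n[0]+"7.npz",**d); cv2.imwrite(f"pics/{n}7.png",d["img"][:,:,::-1])
E
```

```text
clock: 5.6
eef_pos: [418.4, 159.1, 36.9]
tool_rot: [-1.571, -0.0, 0.074]
force: [0.6, -1.5, 0.7]
width: 20.8
shift [-0.09  0.09  0.  ] [0.02 0.04 0.02] | pos [418.4 159.1  36.9] rot [-1.5711e+00 -3.0000e-04  7.4100e-02] t 5.6 F [ 0.6 -1.5  0.7] w 20.8
0 x 0.0 y -0.0
4 x 0.07 y -1.07
8 x 0.22 y -2.14
12 x 0.44 y -3.19
16 x 0.73 y -4.23
20 x 1.1 y -5.24
24 x 1.53 y -6.22
28 x 2.04 y -7.17
32 x 2.61 y -8.08
36 x 3.24 y -8.96
40 x 3.92 y -9.78
44 x 4.67 y -10.56
48 x 5.47 y -11.28
52 x 6.31 y -11.94
56 x 7.2 y -12.55
60 x 8.13 y -13.09
64 x 9.1 y -13.56
68 x 10.09 y -13.97
72 x 11.12 y -14.3
76 x 12.16 y -14.56
80 x 13.22 y -14.75
84 x 14.29 y -14.87
88 x 15.36 y -14.91
92 x 16.44 y -14.87
96 x 17.51 y -14.76
100 x 18.57 y -14.58
104 x 19.61 y -14.32
```

View pics/wrist7.png

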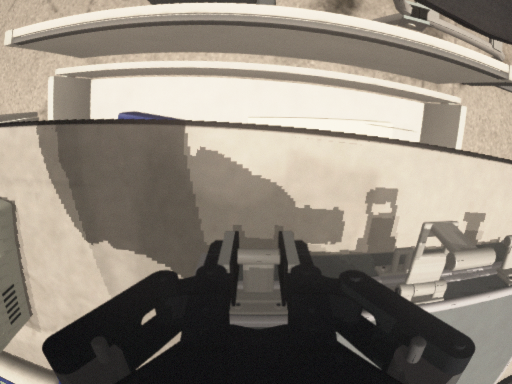

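```bash
python3 -m inch '[0.1,0.03,-0.5,0,0,0,0, 0.1,0.07,-1.07,0,0,0,0, 0.1,0.14,-1.6,0,0,0,0, 0.1,0.22,-2.14,0,0,0,0, 0.1,0.44,-3.19,0,0,0,0, 0.1,0.73,-4.23,0,0,0,0, 0.1,1.1,-5.24,0,0,0,0, 0.1,1.1,-5.24,0,0,0,0]'
python3 - <<'E'
from h import *
delta([417.5,159,36],0.0734)
from cell import imaging
for n in ["wrist"]:
    d=imaging.get_image(n); np.savez(n[0]+"8.npz",**d); cv2.imwrite(f"pics/{n}8.png",d["img"][:,:,::-1])
E
```

```text
clock: 6.45
eef_pos: [430.3, 159.9, 90.3]
tool_rot: [-1.571, -0.002, 0.073]
force: [3.9, -3.6, -2.7]
width: 21.1
shift [-1.29  5.43  0.  ] [-0.01  0.    0.12] | pos [430.3 159.9  90.3] rot [-1.5706 -0.0022  0.0735] t 6.45 F [ 3.9 -3.6 -2.7] w 21.1
```

View pics/wrist8.png

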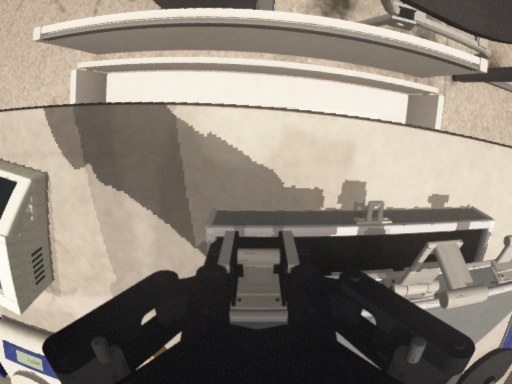

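```bash
python3 -m inch '[0.1,0.43,-0.98,0,0,0,0, 0.1,0.94,-1.93,0,0,0,0, 0.1,1.51,-2.84,0,0,0,0, 0.1,2.14,-3.72,0,0,0,0, 0.1,2.82,-4.54,0,0,0,0, 0.1,3.57,-5.32,0,0,0,0, 0.1,4.37,-6.04,0,0,0,0, 0.1,5.21,-6.7,0,0,0,0, 0.1,6.1,-7.31,0,0,0,0, 0.1,7.03,-7.85,0,0,0,0, 0.1,8,-8.32,0,0,0,0, 0.1,8.99,-8.73,0,0,0,0]'
python3 - <<'E'
from h import *
delta([417.5,159,36],0.0734)
from cell import imaging
for n in ["wrist"]:
    d=imaging.get_image(n); np.savez(n[0]+"9.npz",**d); cv2.imwrite(f"pics/{n}9.png",d["img"][:,:,::-1])
E
```

```text
clock: 7.7
eef_pos: [518.9, 166.3, 176.6]
tool_rot: [-1.572, 0.002, 0.074]
force: [-3.7, -3.9, -7.3]
width: 20.9
shift [-10.14  14.08   0.04] [ 0.06  0.02 -0.1 ] | pos [518.9 166.3 176.6] rot [-1.5719  0.0018  0.0738] t 7.7 F [-3.7 -3.9 -7.3] w 20.9
```

View pics/wrist9.png

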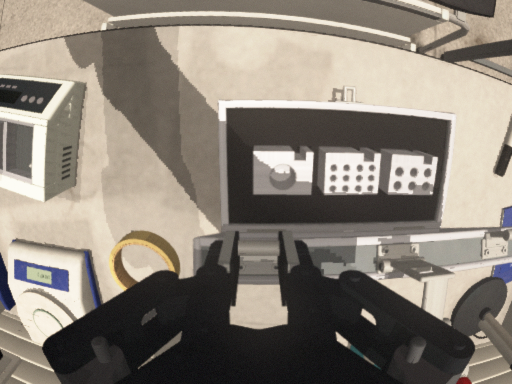

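```bash
python3 -m inch '[0.1,1.03,-0.33,0,0,0,0, 0.1,2.07,-0.59,0,0,0,0, 0.1,3.13,-0.78,0,0,0,0, 0.1,4.2,-0.9,0,0,0,0, 0.1,5.27,-0.94,0,0,0,0, 0.1,6.35,-0.9,0,0,0,0, 0.1,7.42,-0.79,0,0,0,0, 0.1,8.2,-0.67,0,0,0,0, 0.1,8.8,-0.54,0,0,0,0, 0.1,8.8,-0.54,0,0,0,0]'
python3 - <<'E'
from h import *
delta([417.5,159,36],0.0734)
from cell import imaging
for n in ["wrist","scene"]:
    d=imaging.get_image(n); np.savez(n[0]+"10.npz",**d); cv2.imwrite(f"pics/{n}10.png",d["img"][:,:,::-1])
E
```

```text
clock: 8.75
eef_pos: [609.1, 172.7, 182.7]
tool_rot: [-1.571, -0.004, 0.073]
force: [2.0, -5.0, -2.0]
width: 20.4
shift [-19.27  14.59   0.04] [ 0.03 -0.01  0.23] | pos [609.1 172.7 182.7] rot [-1.5713 -0.004   0.0731] t 8.75 F [ 2. -5. -2.] w 20.4
```

View pics/wrist10.png

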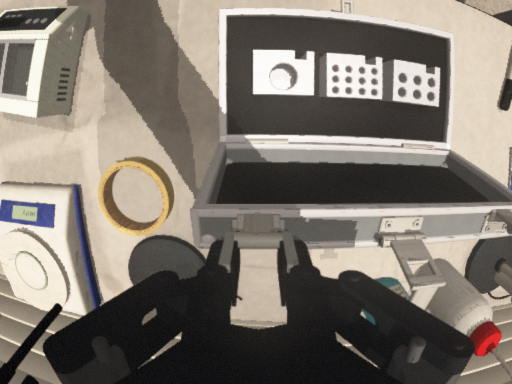

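View pics/scene10.png

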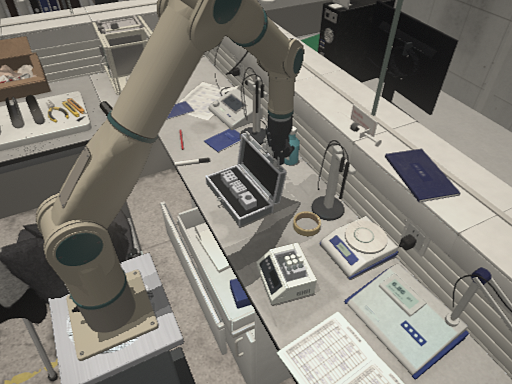

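```bash
python3 -m inch '[0.55,0,0,0,0,0,0, 0.55,0,0,0,0,0,0, 0.55,0,-3,0,0,0,0, 0.55,0,-6,0,0,0,0, 0.6,-4,-7,1,0,10,0, 0.6,-8,-6,2,0,20,0,0.6,-10,-6,2.5,0,30,0,0.6,-10,-6,2.5,0,38,0, 0.6,-10,-6,2.5,0,46,0,0.6,-10,-6,2.5,0,54,0]'
python3 - <<'E'
from h import *
from cell import imaging
q=[499.9,253.4,.0734]
p=place(q,[(0,-66,37)])[0]; print(p)
delta(p,0.0734-np.pi/2)
d=imaging.get_image("wrist"); np.savez("w11.npz",**d); 
im=d["img"][:,:,::-1].copy(); d["fish"]=1
L=[(-20,-93,58),(-20,-39,58),(20,-39,58),(20,-93,58),(0,-66,58),(-65,-125,42),(65,-125,42),(-65,125,42)]
P=proj(d,place(q,L)); print(np.round(P,1))
for a in P: cv2.circle(im,tuple(np.round(a).astype(int)),1,(0,0,255),-1)
cv2.imwrite("pics/w11.png",im)
d=imaging.get_image("top"); np.savez("t11.npz",**d);cv2.imwrite("pics/t11.png",cv2.resize(d["img"][150:250,170:410,::-1],None,fx=3,fy=3))
E
```

```text
clock: 9.85
eef_pos: [505.1, 193.0, 242.8]
tool_rot: [-1.567, 0.0, -0.829]
force: [0.3, -0.9, -0.0]
width: 51.1
[504.74005126 187.57770967  37.        ]
shift [ 0.38 20.58 -0.48] [-0.2  38.28 -0.09] | pos [505.1 193.  242.8] rot [-1.5671e+00  4.0000e-04 -8.2940e-01] t 9.85 F [ 0.3 -0.9 -0. ] w 51.1
[[226.8 180.9]
 [255.9 143.9]
 [283.8 165.8]
 [254.3 201.4]
 [255.1 173.3]
 [183.1 175.6]
 [266.7 236.6]
 [313.3  12.1]]
```

View pics/w11.png

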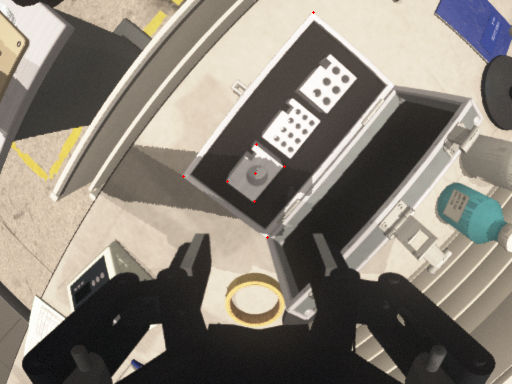

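View pics/t11.png

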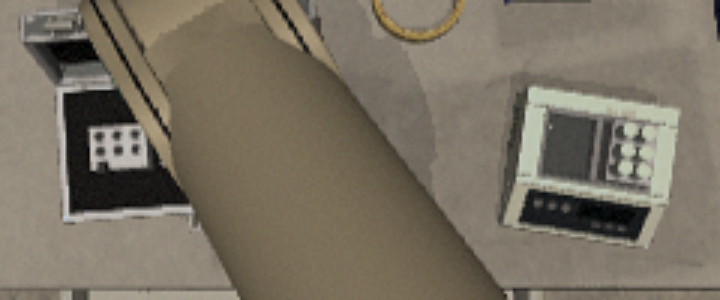

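```bash
python3 -m inch '[0.65,0.2,4,-0.2,0,8,0, 0.65,0.4,8,-0.5,0,16,0, 0.65,0.4,11,-0.5,0,24,0, 0.65,0.4,13,-0.5,0,32,0, 0.65,0.4,14,-0.5,0,38.3,0,0.65,0.4,14,-0.5,0,38.3,0,0.65,0.4,14,-0.5,0,38.3,0]'
python3 - <<'E'
from h import *
from cell import imaging
q=[499.9,253.4,.0734]
p=place(q,[(0,-66,37)])[0]; print(p)
delta(p,0.0734-np.pi/2)
d=imaging.get_image("wrist"); np.savez("w12.npz",**d); 
im=d["img"][:,:,::-1].copy(); d["fish"]=1
L=[(-20,-93,58),(-20,-39,58),(20,-39,58),(20,-93,58),(0,-66,58)]
P=proj(d,place(q,L)); print(np.round(P,1))
for a in P: cv2.circle(im,tuple(np.round(a).astype(int)),1,(0,0,255),-1)
cv2.imwrite("pics/w12.png",im)
E
```

```text
clock: 10.65
eef_pos: [504.4, 185.6, 102.2]
tool_rot: [-1.57, 0.001, -1.488]
force: [-0.4, -0.4, -0.1]
width: 55.5
[504.74005126 187.57770967  37.        ]
shift [-0.19  6.52  0.05] [-0.04  0.51 -0.06] | pos [504.4 185.6 102.2] rot [-1.5701e+00  1.1000e-03 -1.4885e+00] t 10.65 F [-0.4 -0.4 -0.1] w 55.5
[[231.7 247.6]
 [230.  173. ]
 [291.6 173.6]
 [288.1 248. ]
 [260.4 212.4]]
```

View pics/w12.png

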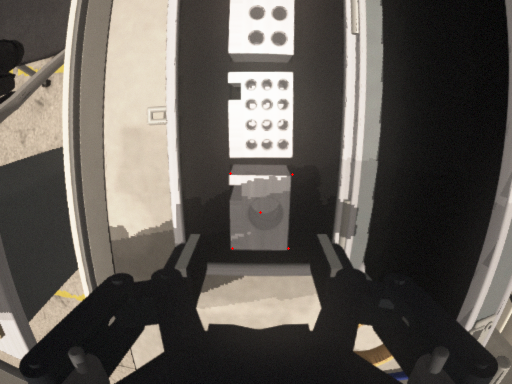

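```bash
python3 -m inch '[0.65,-0.1,3,0.05,0,0.4,0, 0.65,-0.2,5.5,0.05,0,0.4,0, 0.65,-0.2,6.5,0.05,0,0.4,0, 0.65,-0.2,6.5,0.05,0,0.4,0, 0.3,-0.2,6.5,0.05,0,0.4,0, 0.3,-0.2,6.5,0.05,0,0.4,0, 0.3,-0.2,6.5,0.05,0,0.4,0]'
python3 - <<'E'
from h import *
from cell import imaging
q=[499.9,253.4,.0734]
p=place(q,[(0,-66,37)])[0]
delta(p,0.0734-np.pi/2)
d=imaging.get_image("wrist"); cv2.imwrite("pics/w13.png",d["img"][:,:,::-1])
E
```

```text
clock: 11.4
eef_pos: [505.3, 187.0, 38.1]
tool_rot: [-1.569, 0.001, -1.501]
force: [0.5, -0.1, 4.7]
width: 38.5
shift [-0.06  0.11 -0.06] [-0.13 -0.19 -0.05] | pos [505.3 187.   38.1] rot [-1.5686e+00  8.0000e-04 -1.5008e+00] t 11.4 F [ 0.5 -0.1  4.7] w 38.5
```

View pics/w13.png

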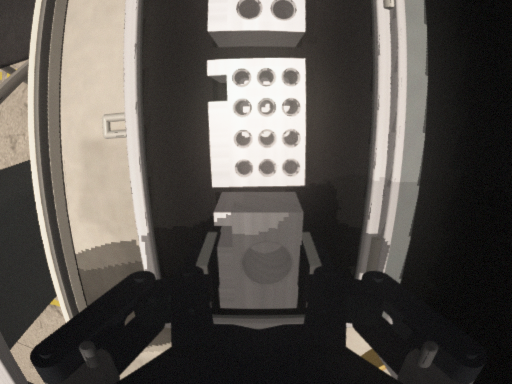

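```bash
python3 -m inch '[0.3,0,-0.5,0,0,0,0, 0.3,0,-1.5,0,0,0,0, 0.3,0,-3.5,0,0,0,0, 0.3,0,-6,0,0,0,0, 0.3,2,-7,-0.5,0,0,0, 0.3,5,-7,-1.5,0,8,0, 0.3,9,-7,-3,0,16,0, 0.3,12,-7,-4,0,24,0, 0.3,14.4,-7,-4.5,0,32,0, 0.3,14.4,-6,-4.5,0,40,0, 0.3,14.4,-5,-4.5,0,48,0, 0.3,14.4,-4,-4.5,0,52,0]'
python3 - <<'E'
from h import *
from cell import imaging
delta([470,40,27],-0.148-np.pi)
d=imaging.get_image("wrist"); cv2.imwrite("pics/w14.png",d["img"][:,:,::-1])
d=imaging.get_image("scene"); np.savez("s14.npz",**d);cv2.imwrite("pics/s14.png",d["img"][:,:,::-1])
E
```

```text
clock: 12.65
eef_pos: [469.8, 39.8, 77.2]
tool_rot: [-1.571, 0.001, -2.413]
force: [-0.6, -0.0, -1.8]
width: 38.8
shift [-0.03  5.02  0.  ] [ 1.000e-02  5.021e+01 -5.000e-02] | pos [469.8  39.8  77.2] rot [-1.5705e+00  8.0000e-04 -2.4133e+00] t 12.65 F [-0.6 -0.  -1.8] w 38.8
```

View pics/w14.png

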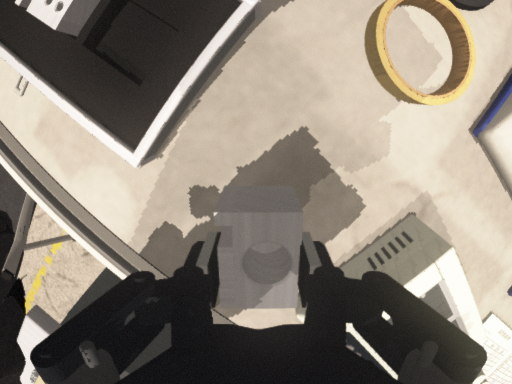

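View pics/s14.png

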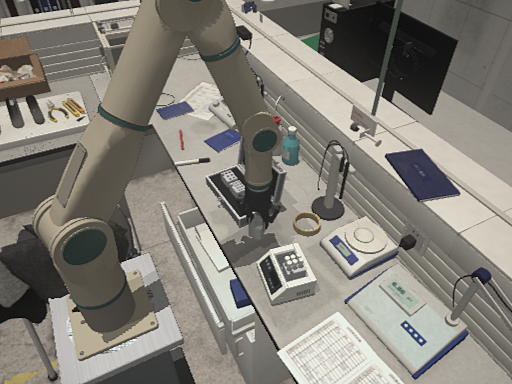

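```bash
python3 -m inch '[0.3,0,0,0,0,8,0, 0.3,0,0.5,0,0,16,0, 0.3,0,1,0,0,24,0, 0.3,0,2,0,0,32,0, 0.3,0,3,0,0,40,0, 0.3,0,4,0,0,48,0, 0.3,0,4.6,0,0,50.2,0, 0.3,0,5,0,0,50.2,0, 0.3,0,5.15,0,0,50.2,0, 0.3,0,5.25,0,0,50.2,0, 0.3,0,5.25,0,0,50.2,0]'
python3 - <<'E'
from h import *
delta([470,40,24],-0.148-np.pi)
E
```

```text
clock: 13.85
eef_pos: [469.7, 39.9, 24.5]
tool_rot: [-1.571, 0.0, 2.999]
force: [-0.5, -0.4, -1.9]
width: 38.8
shift [-0.02  0.05 -0.01] [ 0.02  0.33 -0.02] | pos [469.7  39.9  24.5] rot [-1.5712e+00  3.0000e-04  2.9994e+00] t 13.85 F [-0.5 -0.4 -1.9] w 38.8
```

```bash
python3 -m inch '[0.3,0,0.07,0,0,0.3,0, 0.3,0,0.14,0,0,0.3,0,0.3,0,0.14,0,0,0.3,0]'
```

```text
clock: 14.15
eef_pos: [469.9, 39.9, 24.1]
tool_rot: [-1.572, 0.001, 2.993]
force: [-1.1, -0.5, 11.4]
width: 38.8
```

```bash
python3 -m inch '[0.65,0,0,0,0,0,0, 0.65,0,0,0,0,0,0, 0.65,0,-2,0,0,0,0, 0.85,0,-5,0,0,-5,0, 0.85,0,-8,0,0,-13,0, 0.85,0,-9,0,0,-21,0, 0.85,0,-9,0,0,-29,0, 0.85,0,-9,0,0,-37,0, 0.85,0,-9,0,0,-45,0, 0.85,0,-9,0,0,-53,0, 0.85,0,-9,0,0,-61,0, 0.85,0,-9,0,0,-69,0]'
python3 -m inch '[0.85,0,0,0,0,-8,0, 0.85,0,0,0,0,-16,0, 0.85,0,0,0,0,-21,0, 0.85,0,0,0,0,-21,0, 0.85,0,0,0,0,-21,0]'
python3 - <<'E'
from h import *
from cell import imaging
delta([470,40,24],-0.148-np.pi/2)
d=imaging.get_image("wrist"); np.savez("w15.npz",**d); cv2.imwrite("pics/w15.png",d["img"][:,:,::-1])
d=imaging.get_image("top"); np.savez("t15.npz",**d);cv2.imwrite("pics/t15.png",cv2.resize(d["img"][140:250,170:410,::-1],None,fx=3.3,fy=3.3))
E
```

```text
clock: 15.35
eef_pos: [469.6, 39.8, 112.9]
tool_rot: [-1.571, 0.0, -2.08]
force: [-0.0, -0.3, -0.5]
width: 72.9
clock: 15.85
eef_pos: [469.6, 39.7, 112.9]
tool_rot: [-1.571, 0.0, -1.722]
force: [0.1, -0.6, 1.4]
width: 72.7
shift [-0.03  8.89  0.04] [ 0.   -0.16 -0.  ] | pos [469.6  39.7 112.9] rot [-1.5709  0.     -1.7216] t 15.85 F [ 0.1 -0.6  1.4] w 72.7
```

View pics/w15.png

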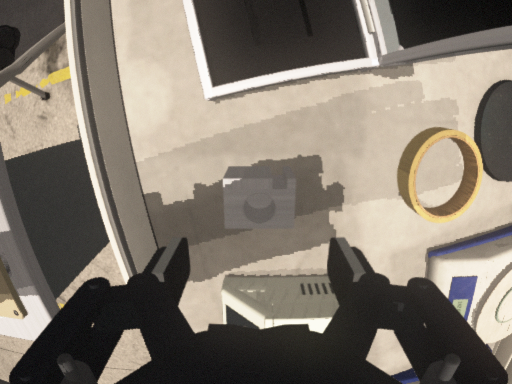

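View pics/t15.png

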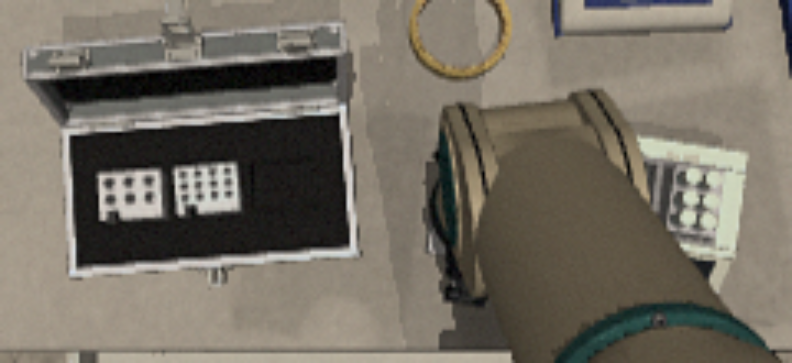

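```bash
python3 - <<'E'
from h import *
d=load("w15"); d["fish"]=1
im=cv2.resize(d["img"][150:245,205:315,::-1],None,fx=7,fy=7,interpolation=cv2.INTER_CUBIC)
im=cv2.convertScaleAbs(im,alpha=1.8,beta=-90)
q=[469.9,39.9,-0.148]
L=[(27,20,44),(27,-20,44),(-27,-20,44),(-27,20,44),(27,20,0),(-27,20,0),(15-5.5,20,44),(15+5.5,20,44),(0,0,44)]
P=proj(d,place(q,L)); print(np.round(P,1))
for a in (P-[205,150]+.5)*7-.5: cv2.circle(im,tuple(np.round(a).astype(int)),3,(0,0,255),-1)
cv2.imwrite("pics/w15c.png",im)
E
```

```text
[[296.1 176.7]
 [294.2 226.6]
 [224.9 226.8]
 [222.9 176.9]
 [290.  164.6]
 [228.6 164.8]
 [272.5 176.7]
 [287.4 176.7]
 [259.6 202.5]]
```

View pics/w15c.png

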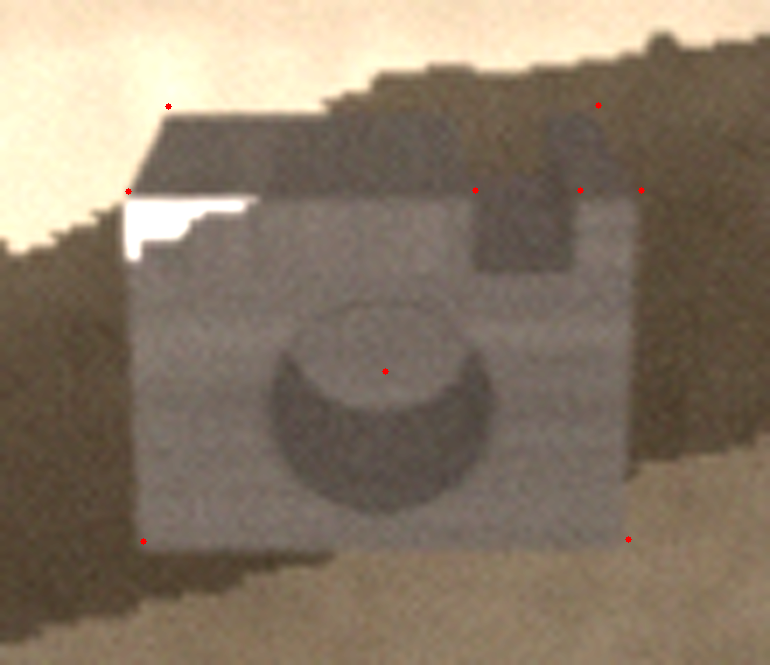

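```bash
python3 -m inch '[0.85,0,4,0,0,0,0, 0.85,0,7,0,0,0,0, 0.85,0.05,8.9,0,0,0,0, 0.85,0.05,8.9,0,0,0,0, 0.5,0.05,8.9,0,0,0,0, 0.5,0.05,8.9,0,0,0,0, 0.5,0.05,8.9,0,0,0,0, 0.5,0.05,8.9,0,0,0,0]'
python3 - <<'E'
from h import *
q=[474.8,-123.6,-.148]
b=place(q,[(15,25,50)])[0]; print("bay",b)
delta([b[0],b[1],150],-0.148-np.pi/2)
E
```

```text
clock: 16.75
eef_pos: [470.4, 39.5, 24.9]
tool_rot: [-1.569, 0.001, -1.719]
force: [0.5, 0.8, 4.0]
width: 52.6
bay [ 493.32252697 -101.08520498   50.        ]
shift [ 13.56 -12.51   4.38] [-0.13 -0.02 -0.04] | pos [470.4  39.5  24.9] rot [-1.5686e+00  6.0000e-04 -1.7192e+00] t 16.75 F [0.5 0.8 4. ] w 52.6
```

```bash
python3 -m inch '[0.5,0,-0.5,0,0,0,0, 0.5,0,-2,0,0,0,0, 0.5,0,-5,0.5,0,0,0, 0.5,1,-9,1.5,0,0,0, 0.5,4,-13,2.5,0,0,0, 0.5,8,-16,3.5,0,0,0, 0.5,12,-19,4.4,0,0,0, 0.5,16,-20,4.4,0,0,0, 0.5,19,-20,4.4,0,0,0, 0.5,20.5,-20,4.4,0,0,0,0.5,20.5,-20,4.4,0,0,0,0.5,20.5,-20,4.4,0,0,0]'
python3 - <<'E'
from h import *
from cell import imaging
q=[474.8,-123.6,-.148]
b=place(q,[(15,25,50)])[0]
delta([b[0],b[1],150],-0.148-np.pi/2)
d=imaging.get_image("wrist"); np.savez("w16.npz",**d); cv2.imwrite("pics/w16.png",d["img"][:,:,::-1])
E
```

```text
clock: 17.95
eef_pos: [482.5, -168.1, 223.4]
tool_rot: [-1.572, 0.002, -1.718]
force: [-0.9, -0.0, -3.1]
width: 52.9
shift [-6.78  7.35  0.09] [ 0.07  0.05 -0.09] | pos [ 482.5 -168.1  223.4] rot [-1.5721e+00  1.6000e-03 -1.7180e+00] t 17.95 F [-0.9 -0.  -3.1] w 52.9
```

View pics/w16.png

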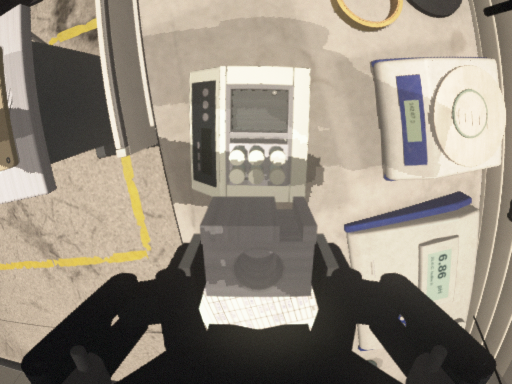

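```bash
python3 - <<'E'
from h import *
d=load("w16"); d["fish"]=1
im=cv2.resize(d["img"][60:200,180:320,::-1],None,fx=5.5,fy=5.5,interpolation=cv2.INTER_CUBIC)
q=[474.8,-123.6,-.148]
L=[(44,47,70),(44,3,70),(-14,3,70),(-14,47,70),(65,70,70),(65,-70,70),(30,43.5,65),(30,43.5,50),(15,25,50)]
P=proj(d,place(q,L)); print(np.round(P,1))
for a in (P-[180,60]+.5)*5.5-.5: cv2.circle(im,tuple(np.round(a).astype(int)),2,(0,0,255),-1)
cv2.imwrite("pics/w16c.png",im)
# block in hand
im=cv2.resize(d["img"][185:305,190:330,::-1],None,fx=5.5,fy=5.5,interpolation=cv2.INTER_CUBIC)
cv2.imwrite("pics/w16b.png",cv2.convertScaleAbs(im,alpha=2,beta=-60))
E
```

```text
[[289.6  87.8]
 [289.  131.7]
 [230.9 131.6]
 [230.5  87.7]
 [310.8  65.9]
 [306.9 201.2]
 [275.   91.3]
 [274.3  91.9]
 [259.9 109.2]]
```

View pics/w16c.png

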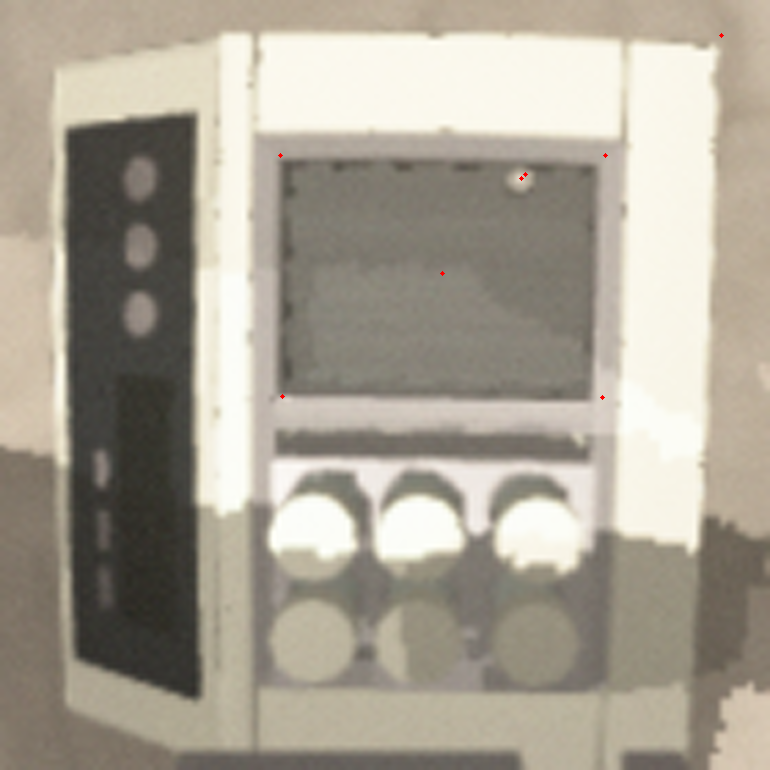

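View pics/w16b.png

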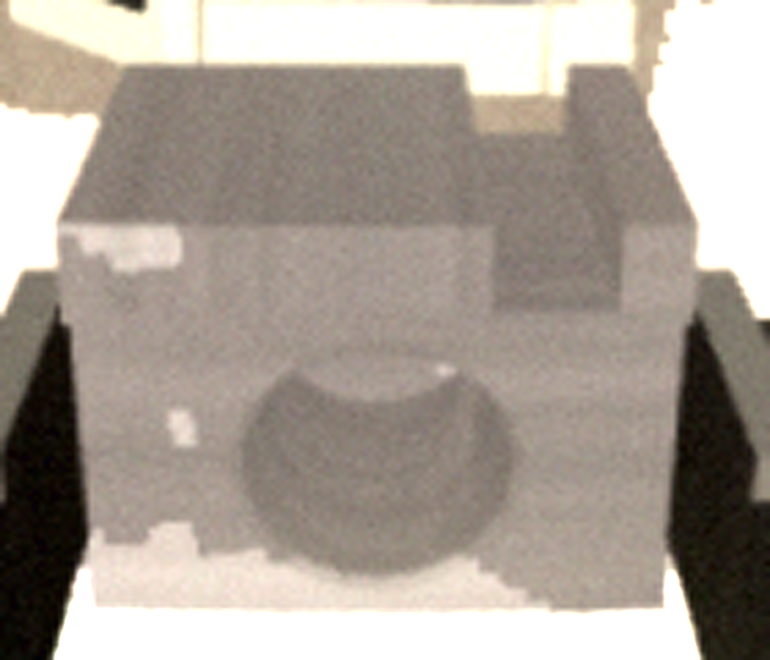

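```bash
python3 - <<'E'
from h import *
from cell import ctrl
d=load("w16"); d["fish"]=1
px=lambda a,x0,y0,k:(np.array(a,float)+.5)/k-.5+[x0,y0]
L=[(44,47,67),(44,3,67),(-14,3,67),(-14,47,67),(30,43.5,62),(65,70,70)]
O=px([(597,160),(592,398),(283,396),(285,160),(519,180),(717,45)],180,60,5.5)
h=fit([(d,L,O)],[474.8,-123.6,-.148],"heater")
bay=place(h,[(15,25,50)])[0]
B=np.array([(-27,20,44),(27,20,44),(-27,-20,44),(27,-20,44),(-27,20,0),(27,20,0),(9.5,20,44),(20.5,20,44)],float)
OB=px([(60,224),(694,222),(95,606),(664,606),(125,66),(633,66),(493,224),(621,224)],190,185,5.5)
f=lambda q:(proj(d,place(q[:3],B)+[0,0,q[3]])-OB).ravel()
r=least_squares(f,[482.5,-168,-.148,199]); print("block",np.round(r.x,4)); print(np.round(f(r.x).reshape(-1,2),2).tolist())
s=ctrl.read_state(); print(s["eef_pos"],s["tool_rot"])
R0=Rn.from_euler("xyz",s["tool_rot"])
print("bay",bay,"shift cm",R0.inv().apply(bay-[*r.x[:2],r.x[3]])/10,"yaw diff deg",np.degrees(h[2]-r.x[2]))
E
```

```text
heater [ 4.737289e+02 -1.241021e+02 -1.555000e-01]
[[0.46, 0.27], [0.52, 0.43], [-0.84, 0.29], [-1.29, -0.26], [0.26, -0.06], [0.34, -0.77]]
block [ 4.817135e+02 -1.692968e+02 -1.443000e-01  1.970899e+02]
[[-0.35, -0.04], [0.72, 0.08], [-0.12, 0.22], [-0.04, 0.03], [1.23, -0.1], [-1.51, -0.31], [-0.23, 0.17], [0.22, -0.08]]
[ 482.77666451 -167.53875885  223.44364152] [-1.57201699e+00  1.66282215e-03 -1.71653389e+00]
bay [ 492.41872698 -101.72596483   50.        ] shift cm [-6.81645025 14.72023898  0.09586697] yaw diff deg -0.639508849062403
```

```bash
python3 -m inch '[0.5,-2.5,0,0.05,0,0,0, 0.5,-5,0,0.1,0,0.2,0, 0.5,-6.8,1,0.1,0,0.3,0, 0.5,-6.8,4,0.1,0,0.3,0, 0.5,-6.8,7.5,0.1,0,0.3,0, 0.5,-6.8,10,0.1,0,0.3,0, 0.5,-6.8,11.5,0.1,0,0.3,0,0.5,-6.8,11.5,0.1,0,0.3,0,0.5,-6.8,11.5,0.1,0,0.3,0]'
python3 - <<'E'
from h import *
from cell import imaging
b=np.array([492.4,-101.7])
delta([b[0],b[1],110],-0.15-np.pi/2)
d=imaging.get_image("wrist"); np.savez("w17.npz",**d); cv2.imwrite("pics/w17.png",cv2.resize(d["img"][150:320,130:390,::-1],None,fx=3,fy=3))
d=imaging.get_image("scene"); np.savez("s17.npz",**d);cv2.imwrite("pics/s17.png",cv2.resize(d["img"][200:310,220:340,::-1],None,fx=5,fy=5))
E
```

```text
clock: 18.9
eef_pos: [494.1, -101.2, 108.9]
tool_rot: [-1.571, 0.001, -1.722]
force: [0.0, 0.5, -2.6]
width: 52.5
shift [ 0.07 -0.11 -0.16] [ 0.02 -0.07 -0.04] | pos [ 494.1 -101.2  108.9] rot [-1.5712e+00  7.0000e-04 -1.7221e+00] t 18.9 F [ 0.   0.5 -2.6] w 52.5
```

View pics/w17.png

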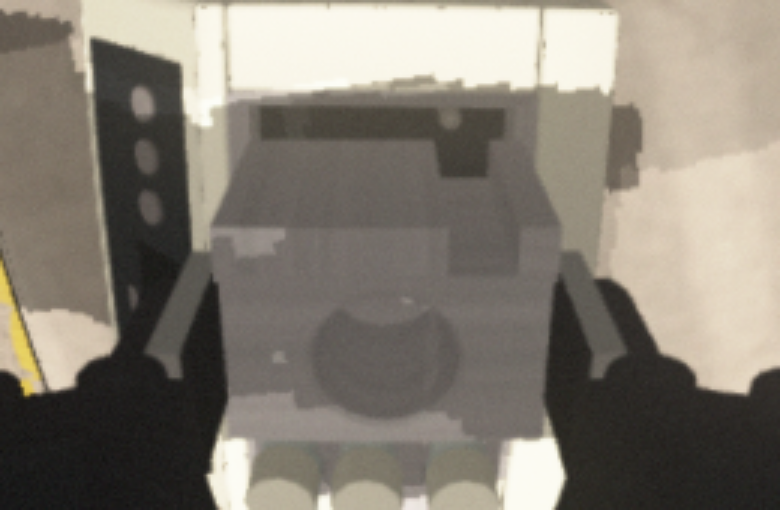

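View pics/s17.png

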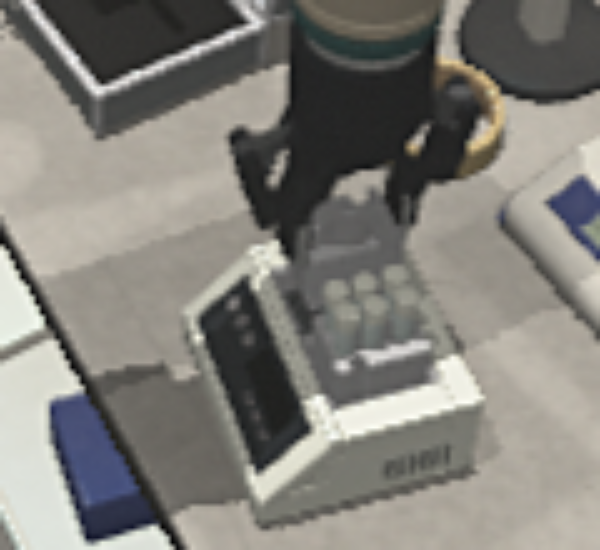

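```bash
python3 - <<'E'
from h import *
from cell import ctrl
d=load("w17"); d["fish"]=1
im=cv2.resize(d["img"][145:260,185:345,::-1],None,fx=5,fy=5,interpolation=cv2.INTER_CUBIC)
cv2.imwrite("pics/w17c.png",cv2.convertScaleAbs(im,alpha=1.7,beta=-30))
E
```

```text
(no output)
```

View pics/w17c.png

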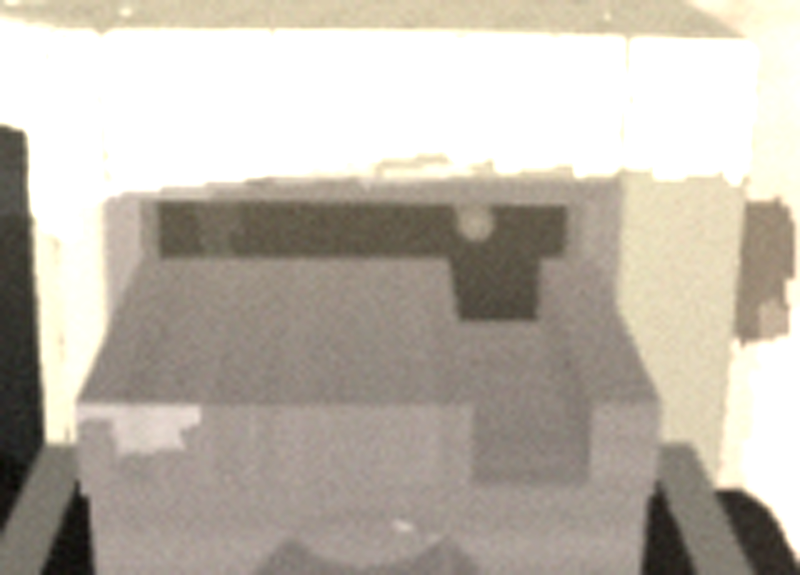

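```bash
cat > f17.py <<'E'
from h import *
from cell import ctrl
d=load("w17"); d["fish"]=1
px=lambda a,x0,y0,k:(np.array(a,float)+.5)/k-.5+[x0,y0]
O=px([(566,203),(160,203),(475,224),(755,40)],185,145,5)
for zb in (66,68):
  L=[(44,47,zb),(-14,47,zb),(30,43.5,65),(65,70,70)]
  h=fit([(d,L,O)],[474.8,-123.6,-.148],"heater")
bay=place(h,[(15,25,50)])[0]
B=np.array([(-27,20,44),(27,20,44),(9.5,20,0),(20.5,20,0),(9.5,20,44),(20.5,20,44),(-27,-20,44),(27,-20,44)],float)
OB=np.r_[px([(78,404),(657,401),(450,258),(540,258),(472,404),(592,404)],185,145,5),px([(228,438),(545,438)],130,150,3)]
f=lambda q:(proj(d,place(q[:3],B)+[0,0,q[3]])-OB).ravel()
r=least_squares(f,[493,-101,-.148,85]); print("block",np.round(r.x,4)); print(np.round(f(r.x).reshape(-1,2),2).tolist())
R0=Rn.from_euler("xyz",ctrl.read_state()["tool_rot"])
print("bay",bay,"shift cm",R0.inv().apply(bay-[*r.x[:2],r.x[3]])/10,"yaw diff deg",np.degrees(h[2]-r.x[2]))
g=place(r.x[:3],[(15,18.5,0)])[0]; p=place(h,[(30,43.5,50)])[0]
print("groove->pin mm (tool)",R0.inv().apply(p-g))
E
python3 f17.py
```

```text
heater [ 4.733877e+02 -1.242541e+02 -1.543000e-01]
[[3.18, 0.13], [-4.33, -0.14], [-0.16, 0.56], [0.19, -0.39]]
heater [ 4.731676e+02 -1.237760e+02 -1.593000e-01]
[[3.53, 0.64], [-4.9, -0.07], [-0.26, 0.14], [0.29, -0.56]]
block [ 4.932497e+02 -1.019603e+02 -1.477000e-01  8.365070e+01]
[[-0.64, 0.03], [0.89, 0.28], [-0.4, -0.01], [-0.01, -0.08], [0.09, 0.18], [0.01, -0.09], [0.67, -0.07], [-0.71, -0.35]]
bay [ 491.94350922 -101.47203134   50.        ] shift cm [-0.02716615  3.36483071 -0.1424822 ] yaw diff deg -0.6644135155465318
groove->pin mm (tool) [ -0.12918255 -50.00191673  -1.06215782]
```

```bash
python3 -m inch '[0.5,0,0.3,-0.12,0,0.3,0, 0.5,0,0.8,-0.12,0,0.3,0, 0.5,0,1.2,-0.12,0,0.3,0, 0.5,0,1.4,-0.12,0,0.3,0, 0.5,0,1.6,-0.12,0,0.3,0, 0.5,0,1.8,-0.12,0,0.3,0]'
python3 -c "
from h import *
delta([492.4,-101.7,74.9],-0.15-np.pi/2)"
```

```text
clock: 19.6
eef_pos: [492.6, -102.6, 90.7]
tool_rot: [-1.571, 0.0, -1.73]
force: [-0.9, -0.2, -2.1]
width: 52.7
shift [-0.09  1.58 -0.03] [ 0.   -0.51 -0.  ] | pos [ 492.6 -102.6   90.7] rot [-1.5708  0.     -1.7297] t 19.6 F [-0.9 -0.2 -2.1] w 52.7
```

```bash
python3 -m inch '[0.5,-0.03,0.2,0,0,-0.1,0, 0.5,-0.03,0.4,0,0,-0.1,0, 0.5,-0.03,0.6,0,0,-0.1,0]'
python3 -m inch '[0.5,0,0.2,0,0,0,0, 0.5,0,0.4,0,0,0,0, 0.5,0,0.6,0,0,0,0]'
python3 - <<'E'
from h import *
from cell import imaging
delta([492.4,-101.7,74.9],-0.15-np.pi/2)
d=imaging.get_image("wrist"); np.savez("w18.npz",**d); cv2.imwrite("pics/w18.png",cv2.resize(d["img"][150:320,130:390,::-1],None,fx=3,fy=3))
E
```

```text
clock: 19.9
eef_pos: [492.6, -102.3, 84.7]
tool_rot: [-1.571, 0.0, -1.728]
force: [-0.2, 0.4, -2.9]
width: 53.0
clock: 20.2
eef_pos: [492.6, -102.3, 78.7]
tool_rot: [-1.571, 0.0, -1.728]
force: [-0.3, 0.2, -3.2]
width: 52.7
shift [-0.05  0.38 -0.03] [ 0.  -0.4 -0. ] | pos [ 492.6 -102.3   78.7] rot [-1.5708  0.     -1.7278] t 20.2 F [-0.3  0.2 -3.2] w 52.7
```

View pics/w18.png

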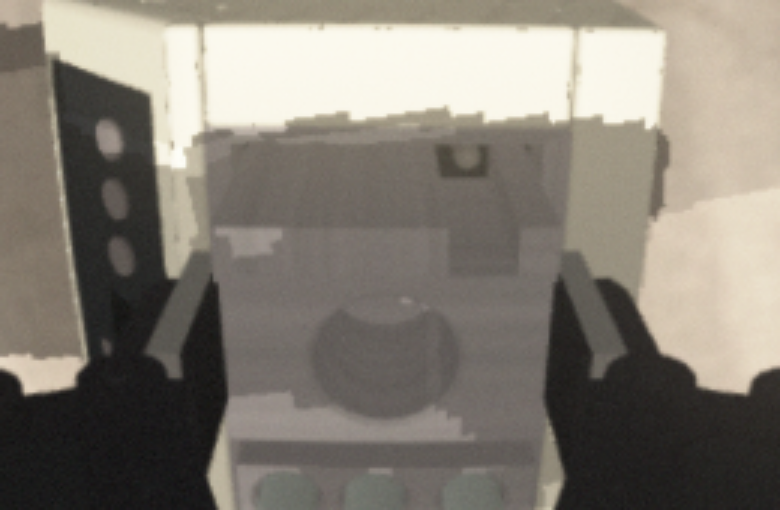

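```bash
python3 -m inch '[0.5,0,0.12,0,0,0,0, 0.5,0,0.24,0,0,0,0, 0.5,0,0.34,0,0,0,0, 0.5,0,0.38,0,0,0,0]'
python3 -m inch '[0.5,0,0.05,0,0,0,0, 0.5,0,0.05,0,0,0,0]'
```

```text
clock: 20.65
eef_pos: [492.6, -102.3, 75.0]
tool_rot: [-1.571, 0.0, -1.728]
force: [0.0, 0.1, -1.7]
width: 52.6
clock: 20.85
eef_pos: [492.6, -102.3, 74.9]
tool_rot: [-1.571, 0.0, -1.728]
force: [-1.0, -0.0, 2.0]
width: 52.8
```

```bash
python3 -m inch '[0.5,0,0.05,0,0,0,0, 0.5,0,0.05,0,0,0,0]'
```

```text
clock: 21.05
eef_pos: [492.6, -102.3, 74.9]
tool_rot: [-1.57, 0.0, -1.728]
force: [-2.4, -0.2, 8.8]
width: 53.0
```

```bash
python3 -m inch '[0.7,0,0,0,0,0,0, 0.8,0,0,0,0,0,0, 0.8,0,0,0,0,0,0, 0.8,0,-2,0,0,0,0, 0.8,0,-5,0,0,0,0, 0.8,0,-9,0,0,0,0, 0.8,0,-13,0,0,0,0, 0.8,3,-16,0,0,0,0, 0.8,7,-16,0,0,0,0, 0.8,8,-16,0,0,0,0, 0.8,8,-16,0,0,0,0]'
python3 - <<'E'
from h import *
from cell import imaging
d=imaging.get_image("wrist"); np.savez("w19.npz",**d); cv2.imwrite("pics/w19.png",d["img"][:,:,::-1])
d["fish"]=1
h=[473.7,-124.1,-.152]
im=cv2.resize(d["img"][50:210,170:330,::-1],None,fx=4.7,fy=4.7,interpolation=cv2.INTER_CUBIC)
L=[(15+a,25+b,94) for a in(27,-27) for b in (20,-20)]
for a in (proj(d,place(h,L))-[170,50]+.5)*4.7-.5: cv2.circle(im,tuple(np.round(a).astype(int)),2,(0,0,255),-1)
cv2.imwrite("pics/w19c.png",im)
E
```

```text
clock: 22.15
eef_pos: [479.3, -183.3, 234.0]
tool_rot: [-1.571, -0.001, -1.732]
force: [0.2, -0.0, 0.2]
width: 68.7
```

View pics/w19c.png

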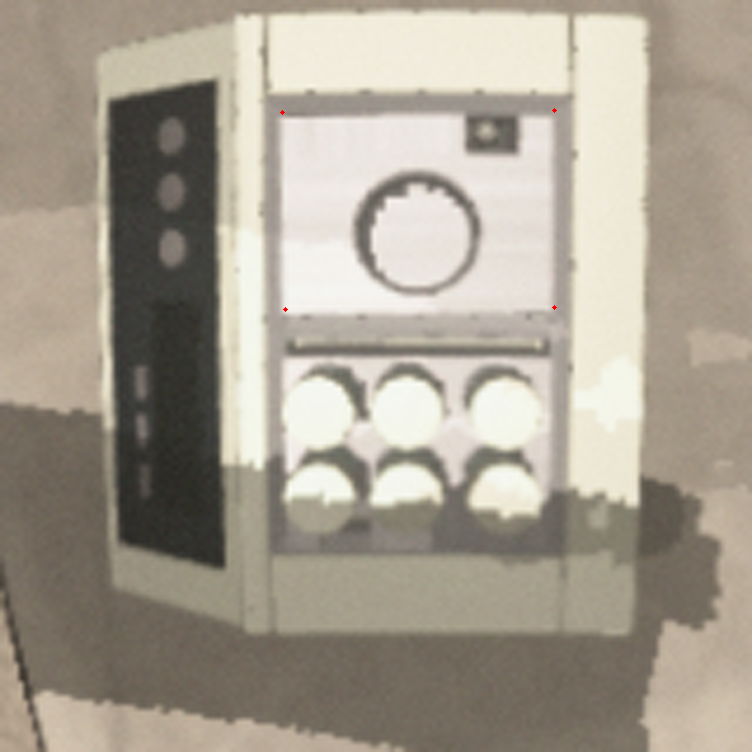

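```bash
python3 -m inch '[0.8,3,-2,0,0,0,0, 0.8,7,-4,0,0,0,0, 0.8,11,-6,0,0,0,0,0.8,15,-6,0,0,0,0,0.8,19,-6,0,0,0,0,0.8,22,-6,0,0,0,0,0.8,22,-6,0,0,0,0]'
python3 - <<'E'
from h import *
from cell import imaging
for n in ["top","scene"]:
    d=imaging.get_image(n); np.savez(n[0]+"20.npz",**d); im=d["img"][:,:,::-1]
    cv2.imwrite(f"pics/{n}20.png",im)
    if n=="top": c,o,k=im[150:245,320:410],(320,150),6
    else: c,o,k=im[220:310,240:330],(240,220),6
    c=cv2.resize(c,None,fx=k,fy=k,interpolation=cv2.INTER_CUBIC)
    h=[474.3,-123.8,-.15]
    for z,col in((94,(0,0,255)),(98,(255,0,0))):
        for a in (proj(d,place(h,[(15+a,25+b,z) for a in(27,-27) for b in (20,-20)]))-o+.5)*k-.5: cv2.circle(c,tuple(np.round(a).astype(int)),2,col,-1)
    cv2.imwrite(f"pics/{n}20c.png",c)
E
```

```text
clock: 22.9
eef_pos: [444.4, -401.8, 292.9]
tool_rot: [-1.572, -0.002, -1.732]
force: [-0.3, -0.1, 0.6]
width: 68.4
```

View pics/top20.png

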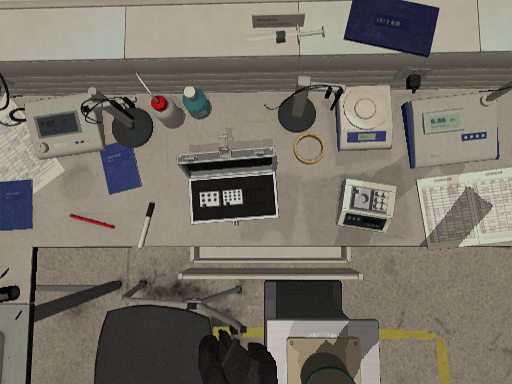

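View pics/scene20.png

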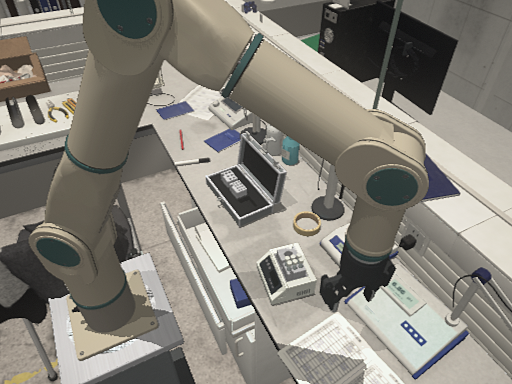

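View pics/scene20c.png

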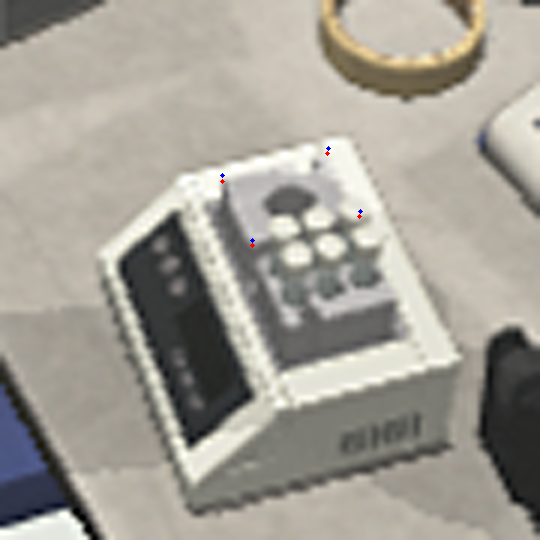

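```bash
python3 - <<'E'
from h import *
a=load("top0")["img"];b=load("t20")["img"]
for n,(x0,y0,x1,y1) in dict(marker=(130,195,162,250),tape=(288,130,328,168)).items():
    d=cv2.absdiff(a[y0:y1,x0:x1],b[y0:y1,x0:x1]); print(n,d.mean(),(d.max(2)>60).sum())
from cell import finish_job
finish_job()
E
```

```text
marker 14.843181818181819 0
tape 5.52938596491228 0
the job is handed in; nothing more can be done
```

The single-bore block is seated in the heater's free bay with its groove over the sensor pin, and I handed the job in at about 23 s.

**What I did:**
1. Pinched the hasp's bead and swung it up by about 110°.
2. Raised the lid by its right finger lift to about 101° (1.77 rad), just short of the 1.83 stop.
3. Lifted the single-bore block from the right-hand pocket, set it on the bench and re-gripped it across its length.
4. Lowered it into the free bay in small steps and released it.

**What the last checks showed:**
- **Seating:** there was no contact force on the way in, then a gentle stop at about 9 N. The tool stood exactly 50 mm higher than when it picked the block off the bench, which matches the bay floor. The wrist picture shows the pin inside the groove.
- **Other items:** the lid is open and the hasp is standing clear. The other two blocks are still in the case. The tubes look unchanged, and I saw no contact force near them. Comparing the overhead pictures from before and after, the tape roll and the marker had not moved.

**Where the checks disagreed:** in the last wrist picture the block's top looked 1 to 2.5% larger than predicted, as if it stood 2 to 4 mm high. The scene camera was too coarse to settle that. I relied on the contact height and the force instead.

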